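# Clear and hold open the disk supply magazine's gate

### The arm

A 6-joint arm with a two-finger parallel gripper is mounted at the origin on the work surface. World frame = base frame: x ahead of the robot, y to its left, z up, the work surface at z = 0. Lengths are in mm, angles in rad, forces in N, time in s.
With the tool pointing down it reaches from about 300 to 775 mm from the base axis. Payload 14.6 kg.
Tool frame: the origin (TCP) lies on the centre line of the jaws, within the pads' length; the fingertips stand 19 mm ahead of it and the grasp point (between the pads) is the TCP (bot.tip_reach is the distance from the TCP to the fingertips, in mm); z points along the fingers, y is the line along which they close (so a half turn about z gives the same grasp; the last joint's range is limited). The gripper opens to 85 mm and grips with 20 to 120 N. Pads are 22 mm wide; open, the fingers measure 114 mm over their backs; the gripper's body (76 mm by 85 mm) begins 54 mm behind the grasp point. The pads swing forward as they close: fully open they stand 13 mm farther back than shut.
Start: joints at [1.115, 0.3, 1.521, -0, 1.321, -0.067], TCP at [208.49, 508.942, 250.281] pointing down, gripper open.
Joint ranges: [-3.03, 3.03], [-0.79, 2.21], [0.23, 2.52], [-1.04, 4.18], [0, 3.07], [-2.55, 2.55]. Speed limits (rad/s): [2.22, 2.22, 2.57, 3.14, 3.14, 3.14].

### API

Orientations are given as a unit quaternion [w, x, y, z].
In Python, from rig import bot gives the robot as it stands. Calls block until the motion is done:
- bot.move_to(position, orientation): joint-space move of the TCP to a pose.
- bot.servo_line(position, attitude=None, speed=150, until_force=None): straight line of the TCP; attitude=None keeps the orientation; speed is the mean speed in mm/s. With until_force (N) it stops when the force on the tool has changed by that much, and returns True; else False.
- bot.move_joints(angles): joint-space move.
- bot.move_gripper(opening, grip_force=None): finger opening in mm; grip_force is the grip in N (None keeps the last); returns when the fingers have stopped.
- bot.dwell(seconds).
- bot.ik(position, orientation): joint angles nearest the present ones, or None.
- bot.read_state(): the state.
- bot.read_camera(name): name is "scene" or "top" or "wrist"; returns a dict with "image" (480x640x3 uint8, blue, green, red), "depth" (480x640 float32, mm along the optical axis (not along the pixel's ray), 0 where there is no reading), "fovy" (degrees; the focal length in pixels is half the picture's height over the tangent of half this angle, whatever the lens; pixels are square), "cx", "cy" (the principal point, pixels), "k1" (the pictures are not rectified: a ray, as slopes to the right and down, at radius r is drawn at 1 + k1 r^2 times it, then the intrinsics apply), "eye" and "attitude" of the camera in the world; the wrist camera has in their place "mount" (4x4, takes a point from camera to tool coordinates, whose origin is the TCP and whose axes are the flange's). Camera axes: x right, y down, z forward; pixel columns grow to the right and rows downward; lengths in mm; the calibration is good to about 2 mm. A picture is of the moment at which its call begins: read the wrist's pose just before it.
A pose or a line that the arm cannot do raises bot.MotionError and nothing moves.
- bot.finish_job(): hands the job in; it is judged then, once.
The state is a dict: "clock": time; "joint_positions": joint angles; "qvel": joint speeds; "effort": joint torques, N m; "ee_pos": TCP position; "tool_rot": TCP orientation; "ft_force": force on the tool from outside, world axes, zero at the start; "moment": the same for the moment, N m; "grip_width": finger opening in mm; "grip_force": force on a finger pad.
Only numpy, scipy, OpenCV 4.12 (cv2) and the standard library are available. Lean on these libraries where they do the work, as an engineer would, in place of code of your own. Each camera call takes 0.05 s, during which the arm holds its last target. There are 200 camera calls.

### The job

The disk supply magazine has to be refilled. First slide the screw-top canister, without lifting it off the cart top, from the marked ring in front of the magazine's gate into the other marked ring beside it, centred and upright, and let go of it; then squeeze the two catches on the magazine's front rail, the one nearer the hinge first and the one nearer the gate's post second. Then swing the gate out past its detent until it stands about square to the magazine, and finish still holding it there, because it springs back when let go; leave the other things on the cart alone.

Things in the scene. Friction and masses are not known exactly. Their poses are not given: they have to be found in the camera images.
- magazine: fixed grey steel box, open top, 180 deep (x), 190 wide (y), 100 high, black disks inside. Origin at cart-top height under the middle of its front; x runs front to back, y to the hinge side. The gate closes its front. A steel rail over the front (x = 5 to 39, top at z = 100) carries the two catches. A detent housing juts out to y = 133 on the hinge side (x = -9 to 25, z = 72 to 92).
- gate_hinge (a point): on the gate's upright hinge axis, at cart-top height (magazine frame x = -4.5, y = 85 mm)
- gate (a joint): gate angle in rad: 0 closed, grows as it swings out to the magazine's -x (clockwise from above), 1.57 square, stop at 1.75. A spring pulls it shut (0.5 N at the post when closed, 1.4 N wide); between 0.4 and 1.0 a sprung detent adds up to about 4 N. Let go when wide, it falls back to 1.0 or less. It cannot open until both catches are squeezed.
- gate_post (a point): centre of the top, 160 mm above the cart, of the upright round aluminium post, 16 in diameter, at the gate's free end, 165 mm from the hinge axis. The rest of the gate (framed clear panel, 9 thick) ends at z = 98, with two lugs to 105; above that the post stands alone and can be pinched from above. Axes turn with the gate.
- catch_inner (a joint): the catch nearer the hinge, to be squeezed FIRST: travel of its sliding tab in m, 0 = locked, 0.012 = fully squeezed, at its stop; count on more than 0.010. It takes about 4 N and stays where it is put.
- catch_inner_pinch (a point): pinch point, from above, of the catch nearer the hinge: 27 mm above the rail, on the midline of the squeezed catch. Two upright steel plates 20 wide (x), 40 high above the rail: a fixed fin, outer face 8 mm to the +y side of this point, and a sliding tab, outer face 20 mm to the -y side at rest and 8 when squeezed. The tab moves to +y (28 over both at rest, 16 squeezed). Axes as the magazine's.
- catch_outer (a joint): the catch nearer the gate's post, to be squeezed SECOND: same make and values as the other, 78 mm from it
- catch_outer_pinch (a point): pinch point, from above, of the catch nearer the post: 27 mm above the rail, on the midline of the squeezed catch. Two upright steel plates 20 wide (x), 40 high above the rail: a fixed fin, outer face 8 mm to the +y side of this point, and a sliding tab, outer face 20 mm to the -y side at rest and 8 when squeezed. The tab moves to +y (28 over both at rest, 16 squeezed). Axes as the magazine's.
- canister: bare aluminium canister, upright: body 60 mm in diameter up to z = 70, tapering to a 44 mm neck at z = 84, then a knurled cap 50 mm in diameter from z = 98 to 125; 0.25 to 0.5 kg. Origin at the centre of its underside. It stands in the path of the gate.
- gate_ring: centre of the painted black ring line (80 outside, 70 inside diameter, flush) in front of the gate where the canister starts
- park_ring: centre of the same kind of ring, beside the magazine on the post's side and out of the gate's path, empty: where the canister is to be slid
- flip_box: bystander: clear acrylic disk flip box 110 x 120 x 89, origin under its centre
- screwdriver: bystander: yellow-handled screwdriver lying flat
- drive_rail: bystander: steel drive mounting rail, an angle 150 x 26 x 24, origin under its centre, long along x
- rubber_foot: bystander: grey rubber bumper foot, 40 in diameter, 18 high, origin under its centre
Not all that is in view belongs to the job. Of the things that look like the canister, the middle-sized one is meant.

How it is judged (in metres and radians):
On the way, in this order (a step that is already met when the one before it is completed fails the run):
1. the canister stands upright in the ring beside the magazine, let go, both catches and gate still locked (horizontal distance between canister and park_ring below 0.015 m and angle between canister's own z axis and vertical below 0.05 rad and linear speed of canister below 0.02 m/s and contact force between the fingers and canister below 0.1 N and value of joint gate below 0.2 rad and value of joint each of catch_inner, catch_outer below 0.006 m), for 0.2 s.
2. the catch nearer the hinge is squeezed, the other not yet (value of joint catch_inner above 0.009 m and value of joint catch_outer below 0.006 m), for 0.1 s.
3. the catch nearer the post is squeezed too, the gate still shut (value of joint each of catch_outer, catch_inner above 0.009 m and value of joint gate below 0.2 rad), for 0.1 s.
4. the gate is past its detent (value of joint gate above 1.1 rad), for 0.1 s.
At the end, for the whole second after the job is handed in: The gate stands still at more than 1.3 rad (75 degrees), held there by the fingers (more than 0.4 N on the gate) and by nothing else; both catches are still squeezed (more than 6 mm); the canister stands upright and still within 15 mm of the centre of the ring beside the magazine (value of joint gate above 1.3 rad and velocity of joint gate between -0.1 and 0.1 rad/s and contact force between the fingers and gate above 0.4 N and contact force between canister and gate below 0.05 N and value of joint each of catch_inner, catch_outer above 0.006 m and horizontal distance between canister and park_ring below 0.015 m and angle between canister's own z axis and vertical below 0.05 rad and linear speed of canister below 0.02 m/s); the arm keeps its last pose, push and grip.
It fails at once if the canister is lifted off the cart top (more than 8 mm) or tipped (more than 0.25 rad) (height (world z) of canister above 0.008 m or angle between canister's own z axis and vertical above 0.25 rad).
It fails at once if the catch nearer the post is squeezed before the one nearer the hinge (value of joint catch_outer above 0.007 m and value of joint catch_inner below 0.008 m).
It fails at once if a bystander is moved by more than 20 mm (distance of any of flip_box, screwdriver, drive_rail, rubber_foot from where it was at the start of the episode above 0.02 m).
It also fails if it takes over 69 s, if anything falls off the work surface, if the arm or the gripper's body presses on something with over 40 N, if the wrist force passes 120 N, or if a joint passes its speed limit or range.

## Working session

There is one attempt and no reset: what is moved stays moved. The work goes in short steps, each a Python script; the robot and the scene stay as the last script left them, time stands still between calls to the robot, and variables do not carry over. Pictures are saved under pics/ and viewed, at most 10 in all, crops included, and the job is handed in when it is done.

```bash
mkdir -p pics; cat > h.py <<'E'
import numpy as np, cv2, pickle
from scipy.spatial.transform import Rotation as R
def q2r(q): return R.from_quat([q[1],q[2],q[3],q[0]]).as_matrix()
def r2q(m):
    x=R.from_matrix(m).as_quat(); return [x[3],x[0],x[1],x[2]]
def pose(c,st=None):
    if 'mount' in c:
        M=np.array(c['mount']); A=q2r(st['tool_rot']); return A@M[:3,:3], A@M[:3,3]+np.array(st['ee_pos'])
    a=np.array(c['attitude']); return (q2r(a) if a.size==4 else a.reshape(3,3)), np.array(c['eye'])
def ray(c,uv):
    f=240/np.tan(np.radians(c['fovy'])/2)
    d=np.array([(uv[0]-c['cx'])/f,(uv[1]-c['cy'])/f]); s=d.copy()
    for _ in range(20): s=d/(1+c['k1']*(s@s))
    return np.array([s[0],s[1],1.])
def atz(c,uv,z,st=None):
    A,e=pose(c,st); v=A@ray(c,uv); return e+v*(z-e[2])/v[2]
def atd(c,uv,st=None):
    A,e=pose(c,st); u,v=map(int,uv); return e+A@ray(c,uv)*c['depth'][v,u]
def proj(c,P,st=None):
    A,e=pose(c,st); p=A.T@(np.array(P)-e); s=p[:2]/p[2]; f=240/np.tan(np.radians(c['fovy'])/2)
    return s*(1+c['k1']*(s@s))*f+[c['cx'],c['cy']]
E
python3 - <<'E'
from h import *
from rig import bot
st=bot.read_state()
D={n:bot.read_camera(n) for n in('scene','top','wrist')}
pickle.dump((st,D),open('d0.pkl','wb'))
for n in D:
    cv2.imwrite(f'pics/{n}0.png',D[n]['image']); print(n,{k:v for k,v in D[n].items() if k not in('image','depth')})
print(st)
E
```

```text
scene {'fovy': 57.888616687754926, 'cx': 321.1431546529888, 'cy': 238.60557059634178, 'k1': 0.012602024612752952, 'eye': array([941.18415837, 371.99260368, 863.02833837]), 'attitude': array([-0.1263264 ,  0.35251521,  0.87281505, -0.3129993 ])}
top {'fovy': 42.20876530745526, 'cx': 315.72897442502864, 'cy': 237.43825009874095, 'k1': 0.02621318117423384, 'eye': array([ 225.9748984 ,  -54.71355742, 1616.84028622]), 'attitude': array([-0.07122504,  0.70638354, -0.70063518,  0.07113111])}
wrist {'fovy': 69.83216851245734, 'cx': 318.39070457260397, 'cy': 241.95084370291235, 'k1': -0.02586270461142922, 'mount': array([[-1.31075413e-03, -9.55815026e-01, -2.93965846e-01,
         7.46676733e+01],
       [ 9.99999141e-01, -1.25900526e-03, -3.65269828e-04,
        -3.81293909e-01],
       [-2.09741571e-05, -2.93966072e-01,  9.55815855e-01,
        -1.22624913e+02],
       [ 0.00000000e+00,  0.00000000e+00,  0.00000000e+00,
         1.00000000e+00]])}
{'clock': 0.0, 'joint_positions': array([ 1.11541562e+00,  3.00480438e-01,  1.52162492e+00, -1.69879656e-05,
        1.32068412e+00, -6.66446447e-02]), 'qvel': array([-0.00113844,  0.00090438,  0.0005598 , -0.00117794, -0.00057979,
        0.00106522]), 'effort': array([ 8.61826738e-04, -5.43486285e+01, -3.61810899e+01, -3.60669037e-05,
        3.78240715e-03,  3.39703365e-05]), 'ee_pos': array([208.39056508, 508.75025499, 249.69763009]), 'tool_rot': array([-1.46476676e-04,  1.93144403e-01,  9.81170159e-01, -5.80269554e-04]), 'ft_force': array([-0.03236072,  0.26472063,  0.17675844]), 'moment': array([ 0.00650104,  0.0111282 , -0.05276637]), 'grip_force': 0.0, 'grip_width': 85.65078636404556}
```

View pics/top0.png

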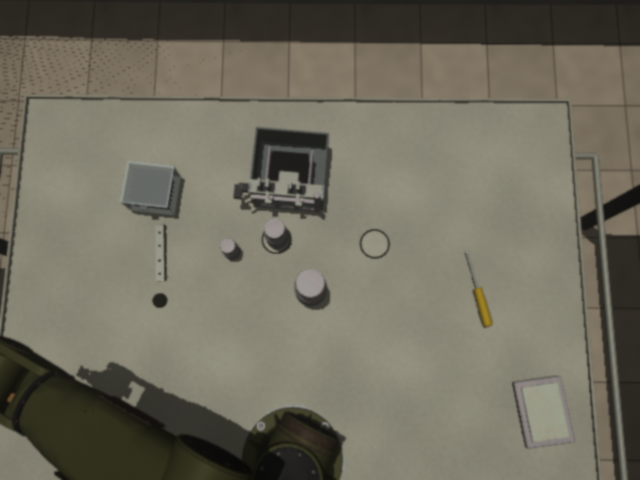

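View pics/scene0.png

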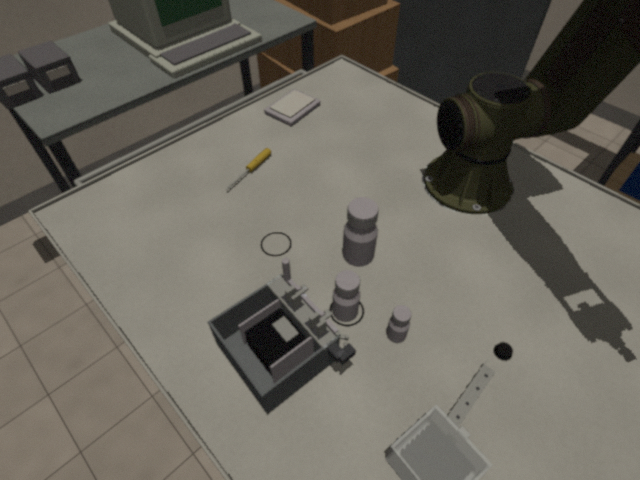

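The top view shows three lookalikes: small (229,247), middle (275,232) and large (311,285). The middle one stands in the gate ring, and the empty park ring is at (375,243). The magazine is around (290,170), with its hinge housing at (241,190) on the left. Next, close crops.

```bash
python3 - <<'E'
from h import *
st,D=pickle.load(open('d0.pkl','rb'))
def crop(n,x,y,w,h,s):
    cv2.imwrite(f'pics/{n}_crop.png',cv2.convertScaleAbs(cv2.resize(D[n]['image'][y:y+h,x:x+w],None,fx=s,fy=s,interpolation=cv2.INTER_CUBIC),alpha=1.4))
crop('top',220,120,190,145,4); crop('scene',200,220,190,145,4)
t=D['top'];
for nm,uv,z in [('can cap',(275,229),125),('park',(375,243),0),('small',(229,245),90),('big',(310,283),150)]:
    print(nm,atz(t,uv,z).round(0),atd(t,uv).round(0))
s=D['scene']
print('scene: cap',atz(s,(347,281),125).round(),'park',atz(s,(276,244),0).round(),'post',atz(s,(286,262),160).round())
# park ring fit
for n,(u,v) in(('top',(375,243)),('scene',(276,244)),('top',(275,240))):
    g=cv2.cvtColor(D[n]['image'],cv2.COLOR_BGR2GRAY)[v-22:v+22,u-24:u+24]
    m=(g<0.72*np.median(g)).astype(np.uint8); ys,xs=np.nonzero(m)
    P=np.array([atz(D[n],(x+u-24,y+v-22),0)[:2] for x,y in zip(xs,ys)])
    A=np.c_[2*P,np.ones(len(P))]; sol=np.linalg.lstsq(A,(P**2).sum(1),rcond=None)[0]
    print(n,len(P),sol[:2].round(1),'r',np.sqrt(sol[2]+sol[:2]@sol[:2]).round(1))
E
```

```text
can cap [551.  47. 125.] [550.  47. 129.]
park [ 543. -210.    0.] [ 543. -211.   -3.]
small [517. 163.  90.] [517. 163.  93.]
big [415. -41. 150.] [412. -41. 174.]
scene: cap [559.  52. 125.] park [ 543. -206.    0.] post [633. -50. 160.]
top 162 [ 541.7 -208.6] r 37.7
scene 155 [ 546.1 -196.3] r 42.2
top 436 [548.9  49.3] r 27.0
```

View pics/top_crop.png

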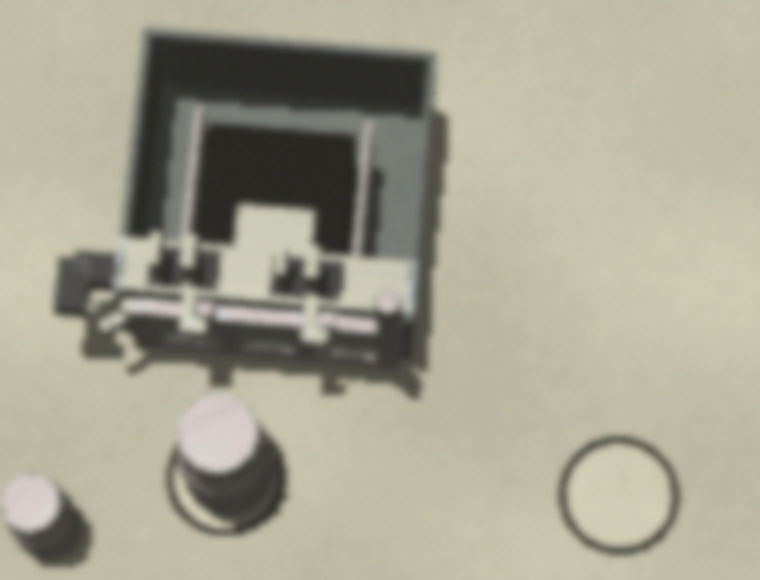

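View pics/scene_crop.png

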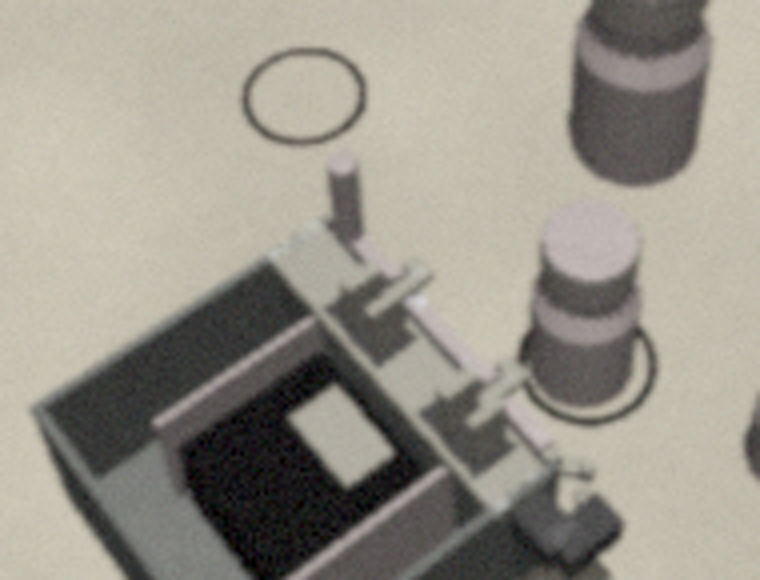

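Top crop: the middle cap is centred at full-image (274.8,228) and sits in the gate ring. The post top is at (316.8,195), with the catches near (267,182) and (298,184). In the scene view the post top is at (285.8,260) and the cap at (347,281). The choice holds: the middle canister, standing in the ring. Now a closer wrist view.

```bash
cat >> h.py <<'E'
def down(phi):
    "tool down, closing line (tool y) at world angle phi (deg)"
    p=np.radians(phi); y=np.array([np.cos(p),np.sin(p),0]); x=np.array([-y[1],y[0],0]); return r2q(np.c_[x,y,[0,0,-1]])
E
python3 - <<'E'
from h import *
from rig import bot
print(bot.ik([470,-40,330],down(90)))
bot.move_to([470,-40,330],down(90)); bot.dwell(.3)
st=bot.read_state(); c=bot.read_camera('wrist'); pickle.dump((st,c),open('d1.pkl','wb'))
print(st['clock'],st['ee_pos'],st['joint_positions'].round(2))
cv2.imwrite('pics/w1.png',cv2.convertScaleAbs(c['image'],alpha=1.3))
print(proj(c,[550,47,125],st),proj(c,[543,-209,0],st))
E
```

```text
[-1.62571707e-01  7.01289036e-02  1.60789447e+00 -4.44089210e-16
  1.46356928e+00 -1.73336803e+00]
2.6417 [470.03129764 -39.77879845 329.96237648] [-0.16  0.07  1.61  0.    1.46 -1.73]
[402.04882553 291.33192625] [197.05266439 247.99936076]
```

View pics/w1.png

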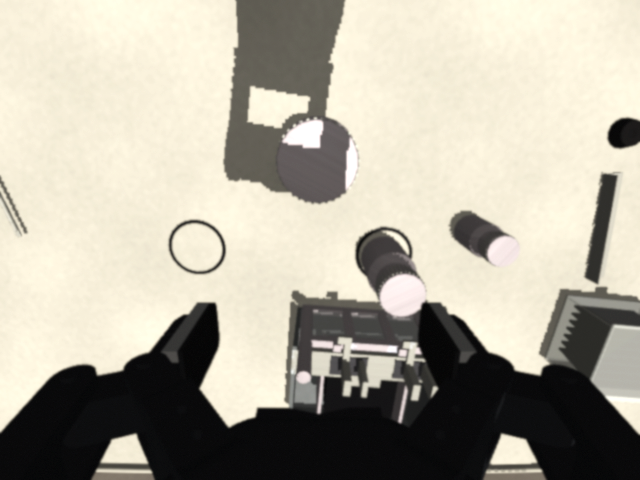

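The wrist view, with +x downward, shows the cap at (402,295), park ring (197,247), post top (304,378), catches near (346,365) and (410,365), and the large canister at (317,160). Next I take positions from depth and pixels.

```bash
cat >> h.py <<'E'
def cloud(c,st=None):
    A,e=pose(c,st); f=240/np.tan(np.radians(c['fovy'])/2); v,u=np.mgrid[0:480,0:640]
    d=np.stack([(u-c['cx'])/f,(v-c['cy'])/f],-1); s=d
    for _ in range(15): s=d/(1+c['k1']*(s**2).sum(-1,keepdims=True))
    Z=c['depth'][...,None]; P=np.concatenate([s*Z,Z],-1)@A.T+e; P[c['depth']<=0]=np.nan; return P
def circ(P):
    A=np.c_[2*P,np.ones(len(P))]; s=np.linalg.lstsq(A,(P**2).sum(1),rcond=None)[0]; return s[:2].round(1),np.sqrt(s[2]+s[:2]@s[:2]).round(1)
def ring(c,uv,r,st=None):
    u,v=uv; g=cv2.cvtColor(c['image'],cv2.COLOR_BGR2GRAY)[v-r:v+r,u-r:u+r]
    ys,xs=np.nonzero(g<0.65*np.median(g)); return circ(np.array([atz(c,(x+u-r,y+v-r),0,st)[:2] for x,y in zip(xs,ys)]))
E
python3 - <<'E'
from h import *
st,c=pickle.load(open('d1.pkl','rb')); _,D=pickle.load(open('d0.pkl','rb'))
print('park',ring(c,(197,247),34,st))
P=cloud(c,st).reshape(-1,3)
def sel(x0,x1,y0,y1,z0,z1):
    m=(P[:,0]>x0)&(P[:,0]<x1)&(P[:,1]>y0)&(P[:,1]<y1)&(P[:,2]>z0)&(P[:,2]<z1); return P[m]
def mec(Q): (x,y),r=cv2.minEnclosingCircle(Q[:,:2].astype(np.float32)); return round(x,1),round(y,1),round(r,1),len(Q),np.median(Q[:,2]).round(1)
print('cap',mec(sel(510,600,0,95,119,132)), atz(c,(402,295),125,st).round(1), 'top', atz(D['top'],(274.75,228),125).round(1))
print('post depth',mec(sel(600,660,-80,-20,153,168)), atz(c,(304,378),160,st).round(1),'top',atz(D['top'],(316.75,195),160).round(1))
print('big',mec(sel(360,470,-100,20,140,200)),'small',mec(sel(480,560,120,200,75,110)))
Q=sel(590,700,-70,110,132,150); 
from scipy.cluster.hierarchy import fclusterdata
print(len(Q)); L=fclusterdata(Q[:,:2],5,'distance')
for k in set(L):
    q=Q[L==k]; 
    if len(q)>5: print(len(q),q.min(0).round(1),q.max(0).round(1))
for nm,uv in dict(bl=(148,32),br=(433,55)).items(): print(nm,atz(D['top'],(uv[0]/4+220,uv[1]/4+120),100).round(1))
E
```

```text
park (array([ 541.9, -209.4]), np.float64(37.4))
cap (554.6, 48.2, 25.9, 1691, np.float64(123.9)) [554.2  47.3 125. ] top [553.8  47.6 125. ]
post depth (629.5, -56.1, 8.4, 197, np.float64(158.7)) [630.1 -55.2 160. ] top [628.9 -54.9 160. ]
big (415.3, -41.4, 34.9, 5527, np.float64(167.7)) small (516.8, 165.3, 19.2, 1035, np.float64(91.1))
700
167 [655.7  62.3 132.1] [676.1  71.9 140.6]
96 [657.1  84.  132. ] [678.2  90.7 140.3]
158 [621.3 -64.1 132.3] [630.6 -48.2 150. ]
126 [651.4   7.  132.1] [672.8  14.5 140.6]
153 [649.6 -13.3 132.2] [671.4  -4.3 140.3]
bl [823.  100.6 100. ]
br [808.9 -83.3 100. ]
```

Measured positions check against the given sizes: cap r 25.9, ring r 37.4, post r 8.4, and 28 mm over each catch's plates. Canister first.

```bash
python3 - <<'E'
from h import *
from rig import bot
q=down(90)
bot.move_to([554.4,47.8,190],q)
print(bot.servo_line([554.4,47.8,110],speed=80,until_force=8))
bot.move_gripper(45,25); bot.dwell(.2)
s=bot.read_state(); print(s['clock'],s['ee_pos'],s['grip_width'],s['grip_force'],s['ft_force'])
z=s['ee_pos'][2]
bot.servo_line([541.9,-209.4,z],speed=55); bot.dwell(.3)
s=bot.read_state(); print(s['clock'],s['ee_pos'],s['ft_force'])
bot.move_gripper(75); bot.dwell(.3)
bot.servo_line([541.9,-209.4,200],speed=100)
bot.move_to([470,-60,330],q); bot.dwell(.2)
st=bot.read_state(); c=bot.read_camera('wrist'); pickle.dump((st,c),open('d2.pkl','wb'))
print(st['clock'])
P=cloud(c,st).reshape(-1,3); m=(abs(P[:,0]-542)<50)&(abs(P[:,1]+209)<50)
for a,b in((119,132),(60,75)):
    Q=P[m&(P[:,2]>a)&(P[:,2]<b)]; print(cv2.minEnclosingCircle(Q[:,:2].astype(np.float32)),len(Q),Q.mean(0))
cv2.imwrite('pics/w2.png',cv2.convertScaleAbs(c['image'],alpha=1.3))
E
```

```text
False
5.225 [554.62222927  47.87193982 110.40666566] 49.55160591450708 25.925763845443726 [-0.64946313  1.32282854  4.75328057]
10.3583 [ 542.02483968 -208.79101115  110.53161859] [0.658115   5.3378176  4.26036527]
13.1333
((542.167236328125, -208.36758422851562), 26.16335105895996) 1720 [ 540.59324168 -207.29251912  123.75143125]
((540.4559936523438, -206.84817504882812), 29.591812133789062) 472 [ 527.7376703  -194.63381043   69.42115947]
```

View pics/w2.png

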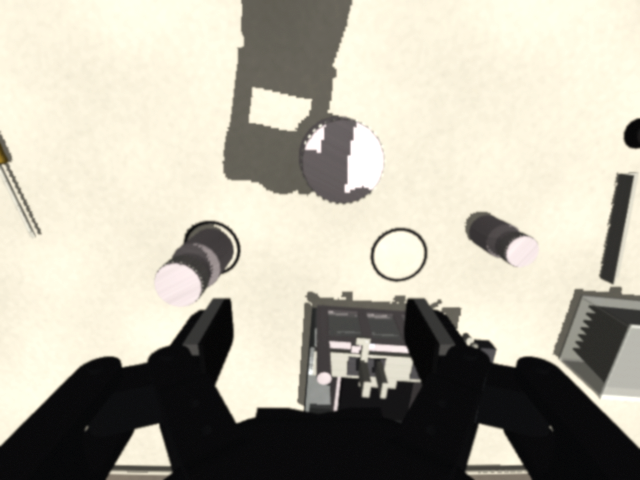

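The canister stands at (194,255) in the park ring, centred within about 1 mm and upright. Next, the inner catch, then the outer.

```bash
python3 - <<'E'
from h import *
from rig import bot
q=down(85.6)
bot.move_gripper(44,30)
for i,(x,y) in enumerate([(667,82.3),(661.2,6.0)]):
    bot.move_to([x,y,190],q) if i==0 else bot.servo_line([x,y,190],q)
    print('touch',bot.servo_line([x,y,128],speed=70,until_force=6))
    bot.move_gripper(10,35); bot.dwell(.25)
    s=bot.read_state(); print(s['clock'],s['ee_pos'].round(1),s['grip_width'],s['grip_force'],s['ft_force'].round(1))
    bot.move_gripper(44); bot.servo_line([x,y,190],speed=120)
    if s['grip_width']>19: break
bot.move_to([470,-60,330],down(90)); bot.dwell(.2)
st=bot.read_state(); c=bot.read_camera('wrist'); print(st['clock'])
P=cloud(c,st).reshape(-1,3); Q=P[(abs(P[:,0]-645)<55)&(abs(P[:,1]-20)<90)&(P[:,2]>132)&(P[:,2]<168)]
from scipy.cluster.hierarchy import fclusterdata
L=fclusterdata(Q[:,:2],4,'distance')
for k in set(L):
    a=Q[L==k]
    if len(a)>5: print(len(a),a.min(0).round(1),a.max(0).round(1))
E
```

```text
touch False
16.325 [667.5  84.1 129.1] 14.996660932008625 38.59027683734894 [ 1.9 11.1  4.2]
touch False
19.6917 [661.6   6.4 129. ] 14.939658503739174 36.30539059638977 [-0.9  2.5  6.3]
21.9167
384 [621.4 -64.1 132.1] [637.1 -48.1 160.7]
199 [650.4  -3.  132.1] [672.    9.8 140.5]
```

Both catches closed to about 15 mm between the pads. Next I pinch the post and swing the gate along its arc.

```bash
python3 - <<'E'
from h import *
from rig import bot
H=np.array([642.3,109.]); a0=np.radians(-94.4)
def wp(t,z=140):
    a=a0-t; return [H[0]+165*np.cos(a),H[1]+165*np.sin(a),z], down(-4.4-np.degrees(t))
print(wp(0)[0],wp(1.55)[0],[bot.ik(*wp(t)) is not None for t in(0,.5,1,1.55)])
bot.move_gripper(50)
bot.move_to(*wp(0,215)); print(bot.servo_line(wp(0)[0],speed=80,until_force=6))
bot.move_gripper(10,50); bot.dwell(.2)
s=bot.read_state(); print(s['clock'],s['ee_pos'].round(1),s['grip_width'],s['ft_force'].round(1),s['joint_positions'].round(2))
for t in np.arange(1,13)*1.55/12:
    bot.servo_line(*wp(t),speed=40)
    s=bot.read_state(); print(t.round(2),s['clock'],s['ee_pos'].round(1),round(s['grip_width'],1),s['ft_force'].round(1))
    if np.linalg.norm(s['ft_force'])>50 or s['grip_width']<13: break
bot.dwell(.3)
for n in('scene','top'):
    c=bot.read_camera(n); pickle.dump(c,open(f'd3{n}.pkl','wb')); cv2.imwrite(f'pics/{n}3.png',c['image'])
E
```

```text
[np.float64(629.6413603590748), np.float64(-55.51370411744185), 140] [np.float64(477.55863540517544), np.float64(118.23486824134963), 140] [True, True, True, True]
False
25.4 [629.9 -55.5 140.4] 14.846658436106367 [-0.3 -0.5  6. ] [-0.15  0.58  1.38 -0.    1.18 -0.07]
0.13 26.0833 [608.9 -52.5 140.4] 14.7 [0.3 0.3 6.9]
0.26 26.7667 [588.4 -46.8 140.4] 15.0 [0.1 0.4 6. ]
0.39 27.45 [568.8 -38.5 140.4] 15.0 [0.4 1.3 6.5]
0.52 28.1333 [550.6 -28.  140.3] 14.7 [ 2.7 -2.   5.1]
0.65 28.8167 [533.6 -14.8 140.3] 15.0 [ 3.2 -0.3  6.4]
0.78 29.5 [518.5   0.6 140.3] 14.8 [1.2 2.4 8. ]
0.9 30.1833 [505.6  17.5 140.3] 14.9 [3.4 1.7 6.1]
1.03 30.8667 [495.1  35.8 140.3] 14.7 [4.3 1.  7. ]
1.16 31.55 [486.9  55.4 140.4] 14.8 [2.7 0.6 6.3]
1.29 32.2333 [481.3  75.9 140.3] 14.9 [ 4.1 -1.3  5.3]
1.42 32.9167 [478.4  97.  140.3] 14.5 [ 2.6 -1.   7. ]
1.55 33.6 [478.2 118.2 140.3] 14.9 [ 4.2 -0.6  6.9]
```

View pics/scene3.png

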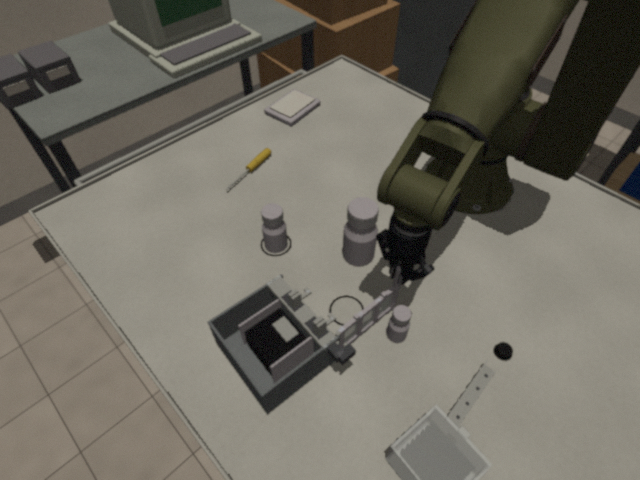

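The scene view shows the gate standing square from (340,345) to (400,280), with the post in the fingers. The canister is upright in its ring at (274,230), and the bystanders are where they were.

```bash
python3 -c "
from rig import bot
bot.dwell(.5); s=bot.read_state(); print(s['clock'],s['grip_width'],s['grip_force']); print(bot.finish_job())"
```

```text
34.5 14.65047107399569 49.03611660003662
the job is handed in; nothing more can be done
None
```

I handed the job in at 34.5 s with the canister about 1 mm off the park ring's centre, both catches squeezed in order (inner first), and the gate held at about 1.55 rad with roughly 49 N of grip; the verdict was not reported back.

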